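Sort finished artist's brushes into their cardboard trays

ROBOT

A 6-joint arm with a two-finger parallel gripper is mounted at the origin on the work surface. World frame = base frame: x ahead of the robot, y to its left, z up, the work surface at z = 0. Lengths are in m, angles in rad, forces in N, time in s.
With the tool pointing down it reaches from about 0.3 to 0.85 m from the base axis. Payload 5.4 kg.
Tool frame: the origin (TCP) lies at the very end of the fingers, on their centre line; the grasp point (between the pads) lies 19 mm behind it; z points along the fingers, y is the line along which they close (so a half turn about z gives the same grasp; the last joint's range is limited). The gripper opens to 85 mm and grips with 20 to 120 N. Pads are 22 mm wide; open, the fingers measure 114 mm over their backs; the gripper's body (76 mm by 85 mm) begins 54 mm behind the grasp point. The pads swing forward as they close: fully open they stand 13 mm farther back than shut.
Start: joints at [1.094, 0.158, 1.597, -0, 1.386, -0.21], TCP at [0.152, 0.555, 0.231] pointing down, gripper open.
Joint ranges: [-2.91, 2.91], [-0.94, 2.29], [0.18, 2.7], [-1.29, 4.43], [0.17, 2.64], [-3, 3]. Speed limits (rad/s): [2.57, 2.57, 3.14, 3.14, 3.14, 3.14].

INTERFACE

Orientations are given as a rotation vector (axis times angle).
In Python, from cell import robot, eyes, models gives the robot as it stands.
- The arm moves only by the tool carry_out, never from a script. Its argument "series" is a list of rows, each a list of 7 numbers: the opening in per cent of the stroke, from 0 (shut) to 100 (fully open), then the shift along the tool's x, y, z in mm, then the turn, a rotation vector about the tool's x, y, z in degrees. In form: [[gripper, tx, ty, tz, wx, wy, wz], ...]. A call has 1 to 12 rows; each row is the pose to reach, as a shift and turn from the pose commanded when the call began, along the tool's axes at that moment; what a row does not reach only later rows make up. A row lasts 1/8 s, in which the tool goes at most 62.5 mm and 10.7 degrees, less where a joint would pass 70% of its speed; a pose out of reach is approached as far as the arm can. A call with a gripper value outside its range is refused whole. The fingers move at their own pace and stop on an object; "grip_force" is the grip in N (left out, the last holds). Time passes only in rows, so rows that repeat a pose let the fingers close. It gives the time, the measured TCP pose, the force, the opening and the grip force at its end, in the units of the state.
- robot.state(): the state, without advancing time (a new reading comes with each control period).
- eyes.read_camera(name): name is "scene" or "side" or "wrist"; returns a dict with "frame" (384x512x3 uint8, red, green, blue), "z_map" (384x512 float32, m along the optical axis (not along the pixel's ray), 0 where there is no reading), "intrinsics" (3x3 intrinsics, pixels), "extrinsics" (4x4, takes a point from camera to world coordinates). Camera axes: x right, y down, z forward; pixel columns grow to the right and rows downward; lengths in m; the calibration is good to about 2 mm. The wrist camera is an equidistant fisheye: a pixel r from the principal point sees the ray r / f radians off the axis. A picture is of the moment at which its call begins.
- robot.sign_off(): hands the job in; it is judged then, once.
Trained networks look in the newest picture that a camera, given by its name, has taken for a name from the list of things; names that differ only in an ending like _2 or _b are one class to them, and where a whole thing is asked for, a point or a joint stands for the part that bears it (a point fixed in the world has none). Each returns a list of dicts, best first, with "confidence" (0 to 1); they miss things now and then, are a little off and sometimes report something else, mostly with a low value. They report only what shows in the picture. A call takes as long as a camera call.
- models.search_frame(camera, query): "rect" ([left, top, width, height] in pixels, round what is visible of it).
- models.silhouettes(camera, query): "region" (384x512 bool, what is visible of it) and "rect" ([left, top, width, height] in pixels, round what is visible of it).
- models.landmark_of(camera, query): "uv" ([column, row] in pixels: a listed point, or the origin of a listed thing).
The state is a dict: "clock": time; "joint_positions": joint angles; "dq": joint speeds; "joint_torque": joint torques, N m; "ee_pos": TCP position; "ee_rot": TCP orientation; "contact_force": force on the tool from outside, world axes, zero at the start; "wrist_torque": the same for the moment, N m; "width": opening from 0.0 (shut) to 1.0 (fully open); "grip_force": force on a finger pad.
Only numpy, scipy, OpenCV 4.12 (cv2) and the standard library are available. Lean on these libraries where they do the work, as an engineer would, in place of code of your own. Each camera call takes 0.05 s, during which the arm holds its last target. There are 200 camera calls.

TASK

Sort the five loose brushes on the packing table into the three cardboard trays by the shape of the head, whatever the size: each belongs in the tray whose taped-down sample brush has the same kind of head (round in a clear tube, flat, or fan-shaped). Lay every brush flat on the floor of its tray, lengthwise beside the sample and with its head towards the same end, not across or on top of another brush. Lay them down rather than dropping or throwing them, and leave the roll of tape and the brass shaping cup where they stand.

Things in the scene. Friction and masses are not known exactly. Their poses are not given: they have to be found in the camera images.
- brush_round_large: Artist's brush, black handle, aluminium ferrule, round brown head in a stiff clear tube 11 mm across; 176 mm long (x = -88 to 88). Origin on the long axis at the handle's belly, near its centre of mass, 6 mm above what it lies on; x points to the head. The belly, 12 mm wide and high from x = -30 to +26 mm, is the place to grip.
- brush_round_small: Smaller brush of the same kind: round brown head in a clear tube 7 mm across; 156 mm long (x = -78 to 78). Origin on the long axis at the handle's belly, near its centre of mass, 6 mm above what it lies on; x points to the head. The belly, 12 mm wide and high from x = -30 to +26 mm, is the place to grip.
- brush_flat_large: Artist's brush, black handle, flat rectangular aluminium ferrule and stiff brown head 30 mm wide, 7.5 thick; 176 mm long (x = -88 to 88). Origin on the long axis at the handle's belly, near its centre of mass, 6 mm above what it lies on; x points to the head. The belly, 12 mm wide and high from x = -30 to +26 mm, is the place to grip.
- brush_flat_small: Smaller brush of the same kind: flat rectangular ferrule and head 16 mm wide, 7.5 thick; 156 mm long (x = -78 to 78). Origin on the long axis at the handle's belly, near its centre of mass, 6 mm above what it lies on; x points to the head. The belly, 12 mm wide and high from x = -30 to +26 mm, is the place to grip.
- brush_fan: Artist's brush, black handle, ferrule 13 mm wide, stiff thin brown head spread like a fan, about 53 mm wide, 3 thick; 176 mm long (x = -88 to 88). Origin on the long axis at the handle's belly, near its centre of mass, 6 mm above what it lies on; x points to the head. The belly, 12 mm wide and high from x = -30 to +26 mm, is the place to grip.
- tray_round: Low cardboard tray, fixed, 212 x 136 x 26 mm, walls 3.5, floor top 4 mm above the table, with one taped-down sample brush, round head in a clear tube. Origin: at table height under the middle of the outer face of the heads' end wall; x points outwards, so the tray spans x = -212 to 0; y to its left. Sample's axis at y = +47 mm, head to x = 0. Free floor for two brushes, e.g. at y = +6 and -34.
- tray_flat: Low cardboard tray, fixed, 212 x 136 x 26 mm, walls 3.5, floor top 4 mm above the table, with one taped-down sample brush, flat head 30 mm wide. Origin: at table height under the middle of the outer face of the heads' end wall; x points outwards, so the tray spans x = -212 to 0; y to its left. Sample's axis at y = +47 mm, head to x = 0. Free floor for two brushes, e.g. at y = +6 and -34.
- tray_fan: Low cardboard tray, fixed, 212 x 136 x 26 mm, walls 3.5, floor top 4 mm above the table, with one taped-down sample brush, fan-shaped head. Origin: at table height under the middle of the outer face of the heads' end wall; x points outwards, so the tray spans x = -212 to 0; y to its left. Sample's axis at y = +35 mm, fan from y = +8 to +62, head to x = 0. Free floor for one, e.g. at y = -27.
- tape_roll: Roll of brown packing tape lying flat among the brushes, 80 mm across, 24 mm high, with a hole of 56 mm; loose. Its origin is the centre of its underside. To be left where it is.
- shaping_cup: Brass cup for shaping hair, standing among the brushes, foot 38 mm across, body 30 mm, 42 mm high; loose. Its origin is the centre of its underside. To be left where it stands.

How it is judged:
At the end, for the whole second after the job is handed in: Each brush lies on the floor of its kind's tray: origin within 64 mm sideways and 38 mm lengthwise of the tray's middle, axis 7 to 12.5 mm above the tray's underside, level within 0.06 rad, along the tray within 0.3 rad, head at the sample's head end; all released and at rest (x of brush_round_large in the frame of tray_round between -0.144 and -0.068 m and y of brush_round_large in the frame of tray_round between -0.064 and 0.064 m and z of brush_round_large in the frame of tray_round between 0.007 and 0.0125 m and angle between brush_round_large's own x axis and vertical between 1.511 and 1.631 rad and angle between the x axis of each of brush_round_large, brush_round_small and the x axis of tray_round, either way round below 0.3 rad and x of tray_round in the frame of brush_round_large above 0.03 m and linear speed of each of brush_round_large, brush_round_small, brush_flat_large, brush_flat_small, brush_fan below 0.02 m/s and angular speed of each of brush_round_large, brush_round_small, brush_flat_large, brush_flat_small, brush_fan below 0.2 rad/s and x of brush_round_small in the frame of tray_round between -0.144 and -0.068 m and y of brush_round_small in the frame of tray_round between -0.064 and 0.064 m and z of brush_round_small in the frame of tray_round between 0.007 and 0.0125 m and angle between brush_round_small's own x axis and vertical between 1.511 and 1.631 rad and x of tray_round in the frame of brush_round_small above 0.03 m and x of brush_flat_large in the frame of tray_flat between -0.144 and -0.068 m and y of brush_flat_large in the frame of tray_flat between -0.064 and 0.064 m and z of brush_flat_large in the frame of tray_flat between 0.007 and 0.0125 m and angle between brush_flat_large's own x axis and vertical between 1.511 and 1.631 rad and angle between the x axis of each of brush_flat_large, brush_flat_small and the x axis of tray_flat, either way round below 0.3 rad and x of tray_flat in the frame of brush_flat_large above 0.03 m and x of brush_flat_small in the frame of tray_flat between -0.144 and -0.068 m and y of brush_flat_small in the frame of tray_flat between -0.064 and 0.064 m and z of brush_flat_small in the frame of tray_flat between 0.007 and 0.0125 m and angle between brush_flat_small's own x axis and vertical between 1.511 and 1.631 rad and x of tray_flat in the frame of brush_flat_small above 0.03 m and x of brush_fan in the frame of tray_fan between -0.144 and -0.068 m and y of brush_fan in the frame of tray_fan between -0.064 and 0.064 m and z of brush_fan in the frame of tray_fan between 0.007 and 0.0125 m and angle between brush_fan's own x axis and vertical between 1.511 and 1.631 rad and angle between the x axis of brush_fan and the x axis of tray_fan, either way round below 0.3 rad and x of tray_fan in the frame of brush_fan above 0.03 m); the robot touches nothing.
It fails at once if the roll of tape or the brass cup is moved more than 20 mm, or the cup tipped (distance of any of tape_roll, shaping_cup from where it was at the start of the episode above 0.02 m or angle between shaping_cup's own z axis and vertical above 0.5 rad).
It fails at once if a brush is dropped from more than about 35 mm or thrown (faster than 0.8 m/s with no finger on it) ((linear speed of brush_round_large above 0.8 m/s and contact force between brush_round_large and the fingers below 0.05 N) or (linear speed of brush_round_small above 0.8 m/s and contact force between brush_round_small and the fingers below 0.05 N) or (linear speed of brush_flat_large above 0.8 m/s and contact force between brush_flat_large and the fingers below 0.05 N) or (linear speed of brush_flat_small above 0.8 m/s and contact force between brush_flat_small and the fingers below 0.05 N) or (linear speed of brush_fan above 0.8 m/s and contact force between brush_fan and the fingers below 0.05 N)).
It also fails if it takes over 131 s, if anything falls off the work surface, if the arm or the gripper's body presses on something with over 40 N, if the wrist force passes 120 N, or if a joint passes its speed limit or range.

## Working session

There is one attempt and no reset: what is moved stays moved. The work goes in short steps, Python scripts to look and compute and a tool call to move; the robot and the scene stay as the last step left them, time stands still between calls to the robot, and variables do not carry over. Pictures are saved under pics/ and viewed, at most 14 in all, crops included, and the job is handed in when it is done.

Besides the shell and the picture viewer there is one more tool, called after "Emit:" as name([rows], argument=value, ...), one row to a line, values as JSON. carry_out: Moves the arm, as the interface text tells. Its arguments: {"type":"object","properties":{"series":{"type":"array"},"grip_force":{"type":"number"}},"required":["series"]}

```bash
mkdir -p pics
cat > h.py <<'E'
import numpy as np,cv2
from cell import robot,eyes,models
from scipy.spatial.transform import Rotation as R
def cam(n):
    d=eyes.read_camera(n); return d
def world(d,uv,z=None):
    K=d['intrinsics'];T=d['extrinsics'];uv=np.atleast_2d(uv).astype(float)
    r=np.c_[(uv[:,0]-K[0,2])/K[0,0],(uv[:,1]-K[1,2])/K[1,1],np.ones(len(uv))]
    if z is None:
        Z=d['z_map'][uv[:,1].astype(int),uv[:,0].astype(int)]; return (r*Z[:,None])@T[:3,:3].T+T[:3,3]
    w=r@T[:3,:3].T; s=(z-T[2,3])/w[:,2]; return T[:3,3]+w*s[:,None]
E
python3 - <<'E'
from h import *
for n in ['scene','side']:
    d=cam(n); cv2.imwrite(f'pics/{n}0.png',cv2.resize(d['frame'][:,:,::-1],(800,600)))
    print(n,d['extrinsics'].round(3).tolist(),d['intrinsics'].round(1).tolist())
    for q in ['brush_round_large','brush_round_small','brush_flat_large','brush_flat_small','brush_fan','tray_round','tray_flat','tray_fan','tape_roll','shaping_cup']:
        for k in models.landmark_of(n,q)[:3]:
            print(q,round(k['confidence'],2),np.round(k['uv']),world(d,k['uv'],0.006 if 'br' in q else 0).round(3))
s=robot.state();print(s['ee_pos'],s['ee_rot'],s['clock'])
print(R.from_rotvec(s['ee_rot']).as_matrix().round(3))
E
```

```text
scene [[0.584, 0.535, -0.611, 1.29], [0.812, -0.396, 0.429, -0.476], [-0.012, -0.746, -0.666, 0.802], [0.0, 0.0, 0.0, 1.0]] [[395.6, 0.0, 252.4], [0.0, 395.6, 193.3], [0.0, 0.0, 1.0]]
brush_round_large 0.5 [255. 226.] [[ 0.674 -0.037  0.006]]
brush_round_small 0.68 [272. 161.] [[0.469 0.183 0.006]]
brush_round_small 0.67 [219. 186.] [[ 0.471 -0.025  0.006]]
brush_flat_large 0.82 [218. 182.] [[ 0.453 -0.018  0.006]]
brush_flat_small 0.65 [268. 191.] [[0.581 0.08  0.006]]
brush_fan 0.47 [316. 192.] [[0.67  0.194 0.006]]
tray_round 0.59 [270. 192.] [[0.579 0.088 0.   ]]
tray_round 0.58 [182. 247.] [[ 0.618 -0.234  0.   ]]
tray_flat 0.89 [355. 164.] [[0.64  0.397 0.   ]]
tray_fan 0.59 [124. 284.] [[ 0.639 -0.403  0.   ]]
tape_roll 0.81 [311. 168.] [[0.568 0.267 0.   ]]
shaping_cup 0.6 [214. 219.] [[ 0.578 -0.112  0.   ]]
side [[0.681, -0.5, 0.535, 0.012], [-0.732, -0.462, 0.5, -0.533], [-0.002, -0.732, -0.681, 0.768], [0.0, 0.0, 0.0, 1.0]] [[409.2, 0.0, 252.8], [0.0, 409.2, 191.9], [0.0, 0.0, 1.0]]
brush_round_large 0.63 [288. 192.] [[ 0.677 -0.043  0.006]]
brush_round_small 0.69 [171. 191.] [[0.461 0.192 0.006]]
brush_flat_large 0.59 [227. 231.] [[ 0.465 -0.024  0.006]]
brush_flat_large 0.52 [173. 134.] [[0.638 0.404 0.006]]
brush_flat_small 0.73 [232. 190.] [[0.578 0.073 0.006]]
brush_fan 0.72 [231. 151.] [[0.703 0.201 0.006]]
tray_round 0.61 [330. 248.] [[ 0.598 -0.241  0.   ]]
tray_round 0.49 [174. 191.] [[0.471 0.194 0.   ]]
tray_round 0.34 [187. 159.] [[0.588 0.276 0.   ]]
tray_flat 0.67 [174. 133.] [[0.646 0.41  0.   ]]
tray_fan 0.85 [395. 277.] [[ 0.627 -0.396  0.   ]]
tape_roll 0.59 [188. 162.] [[0.583 0.263 0.   ]]
shaping_cup 0.5 [284. 221.] [[ 0.589 -0.103 -0.   ]]
[0.15160683 0.55464486 0.23130208] [4.17865247e-01 3.11367435e+00 8.68315798e-06] 1.1
[[-0.965  0.264  0.   ]
 [ 0.264  0.965  0.   ]
 [-0.     0.    -1.   ]]
```

View pics/scene0.png

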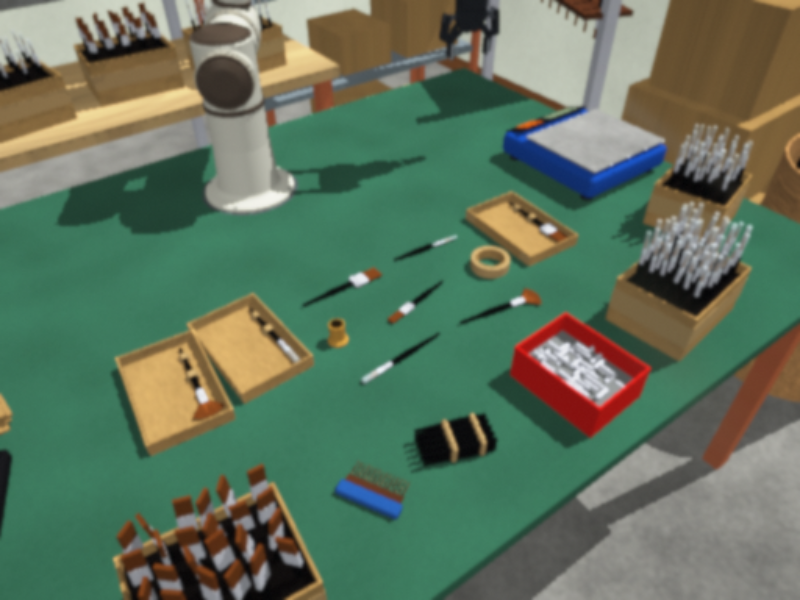

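View pics/side0.png

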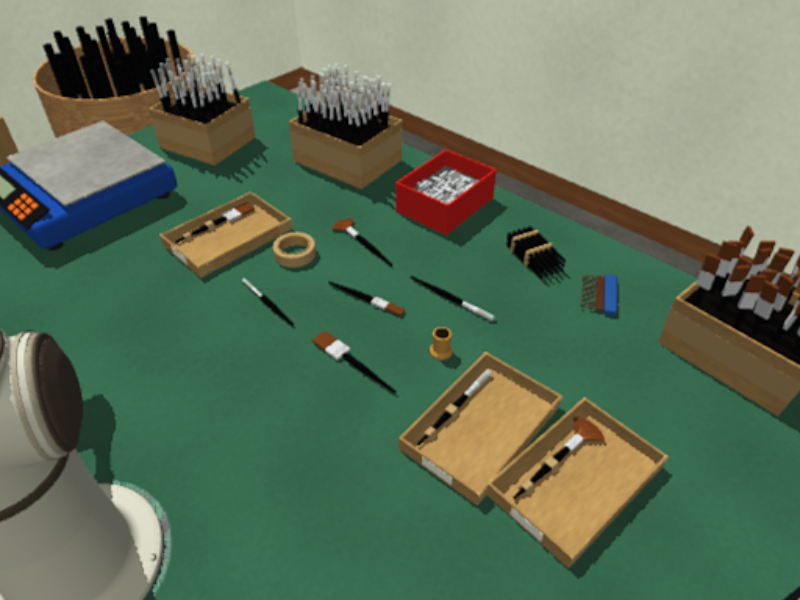

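The scene picture shows the fan tray (170,390), round tray (250,345) and flat tray (520,225). Brushes are flat-large (345,287), round-small (427,247), flat-small (415,302), round-large (400,358) and fan (505,305), with the cup at (338,333) and the tape at (490,262).

```bash
cat > m.py <<'E'
from h import *
A={'brush_round_large':(.675,-.04),'brush_round_small':(.465,.187),'brush_flat_large':(.46,-.021),'brush_flat_small':(.58,.077),'brush_fan':(.69,.2)}
def measure(d,q,near,tol=.07,n='scene'):
    best=None
    for k in models.silhouettes(n,q):
        v,u=np.nonzero(k['region']); 
        if len(v)<20: continue
        p=world(d,np.c_[u,v],.006)[:,:2]; c=p.mean(0)
        if np.hypot(*(c-near))<tol: best=(k,u,v,p);break
    if best is None: return None
    k,u,v,p=best; col=d['frame'][v,u].astype(float)
    c=p.mean(0); ax=np.linalg.svd(p-c,full_matrices=0)[2][0]
    t=(p-c)@ax; w=col[:,0]-0.0
    red=col[:,0]>90
    if red.any() and t[red].mean()<0: ax=-ax;t=-t
    lo,hi=np.percentile(t,.5),np.percentile(t,99.5)
    o=c+ax*(lo+hi)/2
    # axis through handle half
    return o,np.degrees(np.arctan2(ax[1],ax[0])),hi-lo,k['confidence']
E
python3 - <<'E'
from m import *
for n in ['scene','side']:
    d=cam(n)
    for q,a in A.items():
        r=measure(d,q,np.array(a),n=n)
        print(n,q,r if r is None else (r[0].round(4),round(r[1],1),round(r[2],3),round(r[3],2)))
    for q,c in {'tray_round':(.5,-.25),'tray_flat':(.55,.4),'tray_fan':(.53,-.4)}.items():
        for k in models.silhouettes(n,q)[:2]:
            m=cv2.erode(k['region'].astype(np.uint8),np.ones((2,2)))
            v,u=np.nonzero(k['region']); p=world(d,np.c_[u,v]); 
            s=p[(p[:,2]>.021)&(p[:,2]<.032)]
            if len(s)<20: print(q,'few',p.mean(0),len(p));continue
            rc=cv2.minAreaRect(s[:,:2].astype(np.float32)); print(n,q,round(k['confidence'],2),len(p),len(s),np.round(rc[0],4),np.round(rc[1],3),round(rc[2],1))
    for q in ['tape_roll','shaping_cup']:
        for k in models.silhouettes(n,q)[:1]:
            v,u=np.nonzero(k['region']); p=world(d,np.c_[u,v]);p=p[p[:,2]>.012];print(q,np.round(cv2.minEnclosingCircle(p[:,:2].astype(np.float32))[0],3))
E
```

```text
scene brush_round_large (array([ 0.6848, -0.0488]), np.float64(-85.8), np.float64(0.14), 0.67)
scene brush_round_small None
scene brush_flat_large (array([ 0.4614, -0.0149]), np.float64(90.6), np.float64(0.163), 0.62)
scene brush_flat_small (array([0.5849, 0.0574]), np.float64(-78.1), np.float64(0.116), 0.61)
scene brush_fan (array([0.6943, 0.1945]), np.float64(80.1), np.float64(0.154), 0.72)
scene tray_round 0.9 3113 400 [ 0.5024 -0.2431] [0.217 0.138] 2.4
scene tray_flat 0.85 1914 280 [0.5265 0.4019] [0.142 0.217] 87.0
scene tray_fan 0.9 3742 432 [ 0.52   -0.3894] [0.137 0.218] 85.0
tape_roll [ 0.924 -0.09 ]
shaping_cup [ 0.927 -0.287]
side brush_round_large (array([ 0.6851, -0.0457]), np.float64(-85.7), np.float64(0.159), 0.57)
side brush_round_small (array([0.4591, 0.2039]), np.float64(84.2), np.float64(0.108), 0.65)
side brush_flat_large (array([ 0.4623, -0.0221]), np.float64(89.6), np.float64(0.173), 0.91)
side brush_flat_small (array([0.5832, 0.069 ]), np.float64(-78.0), np.float64(0.143), 0.49)
side brush_fan (array([0.6932, 0.191 ]), np.float64(81.2), np.float64(0.159), 0.6)
side tray_round 0.72 5181 524 [ 0.503  -0.2441] [0.215 0.137] 2.3
side tray_flat 0.89 2489 281 [0.5274 0.4011] [0.141 0.214] 87.8
side tray_fan 0.81 6486 691 [ 0.521  -0.3905] [0.137 0.216] 84.8
tape_roll [0.581 0.263]
shaping_cup [ 0.301 -0.318]
```

Emit:
carry_out([
  [60,-529,-348,-120,0,0,75],
  [60,-529,-348,-120,0,0,75],
  [60,-529,-348,-120,0,0,75],
  [60,-529,-348,-120,0,0,75],
  [60,-529,-348,-120,0,0,75],
  [60,-529,-348,-120,0,0,75],
  [60,-529,-348,-120,0,0,75],
  [60,-529,-348,-120,0,0,75],
  [60,-529,-348,-120,0,0,75],
  [60,-529,-348,-120,0,0,75],
  [60,-529,-348,-120,0,0,75],
  [60,-529,-348,-120,0,0,75],
], grip_force=50)

```text
clock: 3.7
ee_pos: [0.5704, 0.079, 0.351]
ee_rot: [-2.228, -2.214, 0.0]
contact_force: [-0.3, 0.4, 0.1]
width: 0.604
grip_force: 0.0
```

```bash
cat > w.py <<'E'
from m import *
import m
def world(d,uv,z):
    K=d['intrinsics'];T=d['extrinsics'];uv=np.atleast_2d(uv).astype(float)
    x=(uv[:,0]-K[0,2])/K[0,0];y=(uv[:,1]-K[1,2])/K[1,1];th=np.hypot(x,y)+1e-9
    r=np.c_[x/th*np.sin(th),y/th*np.sin(th),np.cos(th)]
    w=r@T[:3,:3].T; s=(z-T[2,3])/w[:,2]; return T[:3,3]+w*s[:,None]
m.world=world
def plan(x,y,z,yaw):
    s=robot.state();Rm=R.from_rotvec(s['ee_rot']).as_matrix();t=Rm.T@(np.array([x,y,z])-s['ee_pos'])*1000
    y0=np.degrees(np.arctan2(Rm[1,1],Rm[0,1])); return t.round(1),round((y0-yaw+180)%360-180,1)
E
python3 - <<'E'
from w import *
d=cam('wrist');cv2.imwrite('pics/w1.png',cv2.resize(d['frame'][:,:,::-1],(800,600)))
s=robot.state();print(s['ee_pos'],s['width'],R.from_rotvec(s['ee_rot']).as_matrix().round(2).tolist(),d['extrinsics'][:3,3])
for q,a in A.items():
    r=measure(d,q,np.array(a),n='wrist',tol=.05)
    print(q,r if r is None else (r[0].round(4),round(r[1],1),round(r[2],3),round(r[3],2)))
    print([(round(k['confidence'],2),world(d,k['uv'],.006)[0,:2].round(3)) for k in models.landmark_of('wrist',q)[:3]])
E
```

```text
[0.56968237 0.08009794 0.35097709] 0.6027221856872333 [[0.0, 1.0, -0.0], [1.0, -0.0, 0.0], [0.0, -0.0, -1.0]] [0.57139002 0.15056055 0.49330567]
brush_round_large (array([ 0.6832, -0.021 ]), np.float64(-85.2), np.float64(0.105), 0.93)
[(0.82, array([ 0.679, -0.038]))]
brush_round_small (array([0.4578, 0.1948]), np.float64(84.5), np.float64(0.152), 0.73)
[(0.56, array([0.451, 0.198]))]
brush_flat_large (array([0.462 , 0.0012]), np.float64(89.5), np.float64(0.13), 0.65)
[(0.67, array([ 0.454, -0.025]))]
brush_flat_small (array([0.5818, 0.0724]), np.float64(-78.1), np.float64(0.152), 0.89)
[(0.8, array([0.584, 0.074])), (0.23, array([ 0.603, -0.235]))]
brush_fan (array([0.6929, 0.1889]), np.float64(80.7), np.float64(0.17), 0.62)
[(0.95, array([0.696, 0.186]))]
```

View pics/w1.png

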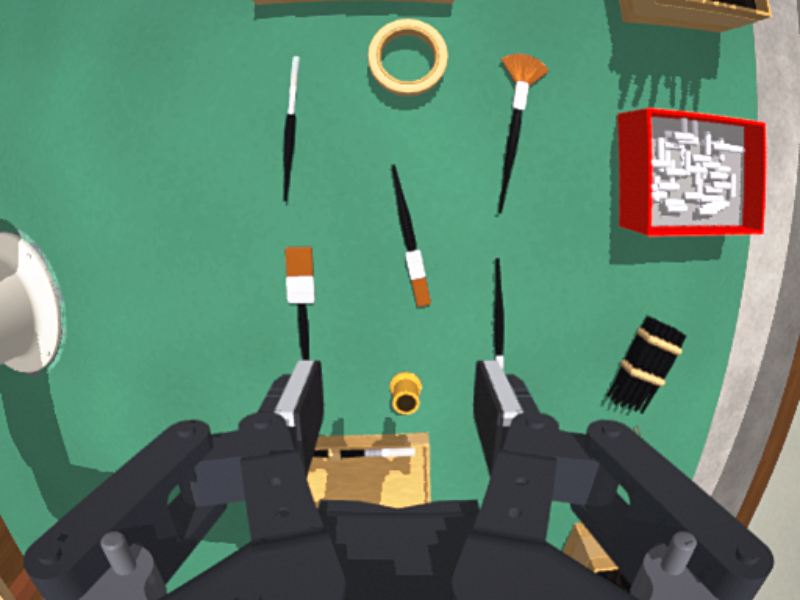

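Run:
```python
from w import *
print(plan(.462,-.022,.06,-.5))
```

```text
(array([-102.3, -107.5,  291.4]), np.float64(0.2))
```

The wrist picture shows every brush. Tips run: round-small (295,57)–(286,203), flat-small (393,166)–(424,306), fan (525,55)–(500,214). The flat-large head edge is at (299,247) and the round-large tail at (497,259).

Run:
```python
from w import *
d=cam('wrist')
W=lambda u,v:world(d,[u*.64,v*.64],.006)[0,:2]
for a,b in [((295,57),(286,203)),((424,306),(393,166)),((525,56),(500,214))]:
    a,b=W(*a),W(*b);print((a+b)/2,np.hypot(*(a-b)))
a=W(299,247);print('FL',a,a-[0,.088])
a=W(497,259);print('RL',a,a+.088*np.array([np.cos(-1.49),np.sin(-1.49)]))
```

```text
[0.45732182 0.19154553] 0.15802520586880656
[0.58209001 0.07319653] 0.15551271304685796
[0.69241887 0.18596861] 0.17502038756837054
FL [0.46334203 0.06456359] [ 0.46334203 -0.02343641]
RL [0.67784513 0.05021856] [ 0.68494747 -0.03749436]
```

Emit:
carry_out([
  [60,-102,-107,240,0,0,0],
  [60,-102,-107,240,0,0,0],
  [60,-102,-107,240,0,0,0],
  [60,-102,-107,240,0,0,0],
  [60,-102,-107,260,0,0,0],
  [60,-102,-107,290,0,0,0],
  [60,-102,-107,290,0,0,0],
])

```text
clock: 5.18
ee_pos: [0.4604, -0.0215, 0.0593]
ee_rot: [-2.224, -2.212, 0.004]
contact_force: [-0.8, -0.4, 0.6]
width: 0.599
grip_force: 0.0
```

Emit:
carry_out([
  [60,-1,2,30,0,0,0],
  [60,-1,2,56,0,0,0],
  [60,-1,2,56,0,0,0],
  [5,-1,2,56,0,0,0],
  [5,-1,2,56,0,0,0],
  [5,-1,2,56,0,0,0],
  [5,-1,2,56,0,0,0],
  [5,-1,2,56,0,0,0],
  [5,-1,2,56,0,0,0],
])

```text
clock: 6.3
ee_pos: [0.4661, -0.0234, 0.007]
ee_rot: [2.225, 2.214, 0.002]
contact_force: [-1.0, 1.3, 6.0]
width: 0.116
grip_force: 49.0
```

Emit:
carry_out([
  [5,0,0,-40,0,0,0],
  [5,0,0,-100,0,0,0],
  [5,0,0,-100,0,0,0],
  [5,0,0,-100,0,0,0],
])

```text
clock: 6.8
ee_pos: [0.4645, -0.023, 0.1054]
ee_rot: [2.227, 2.216, 0.0]
contact_force: [0.5, -0.1, -0.1]
width: 0.113
grip_force: 49.1
```

```bash
cat >> w.py <<'E'
TR={'round':(.503,-.2437,2.3),'flat':(.527,.4015,-2.6),'fan':(.5207,-.39,-5.0)}
def place(t,y,zt,head,yaw0,dx=0,off=(0,0)):
    # brush heading 'head' when tool yaw was yaw0
    cx,cy,h=TR[t];a=np.radians(h);p=np.array([cx,cy])+y*np.array([-np.sin(a),np.cos(a)])+dx*np.array([np.cos(a),np.sin(a)])
    return p.round(4),plan(*p,zt,yaw0+h-head)
E
python3 - <<'E'
from w import *
print(robot.state()['ee_pos'],robot.state()['width'])
d=cam('wrist');cv2.imwrite('pics/w2.png',d['frame'][:,:,::-1])
print(place('flat',-.031,.07,89.8,-.1))
E
```

```text
[ 0.46454368 -0.02296345  0.10541576] 0.11276424537428394
(array([0.5256, 0.3705]), (array([393.5,  59.9,  34.5]), np.float64(92.2)))
```

View pics/w2.png

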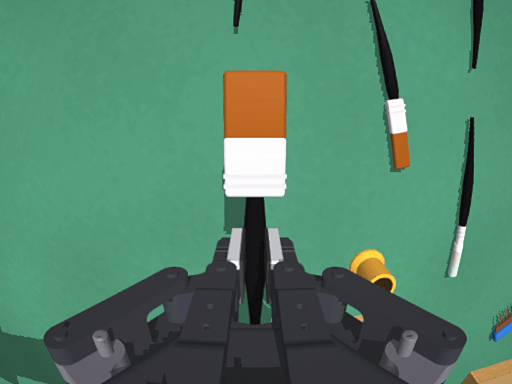

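The flat-large brush is held straight at (255,200), with the fingers on the belly.

Emit:
carry_out([
  [5,60,10,0,0,0,10],
  [5,393,60,0,0,0,92.2],
  [5,393,60,0,0,0,92.2],
  [5,393,60,0,0,0,92.2],
  [5,393,60,0,0,0,92.2],
  [5,393,60,0,0,0,92.2],
  [5,393,60,0,0,0,92.2],
  [5,393,60,0,0,0,92.2],
  [5,393,60,0,0,0,92.2],
  [5,393,60,0,0,0,92.2],
  [5,393,60,20,0,0,92.2],
  [5,393,60,20,0,0,92.2],
])

```text
clock: 8.35
ee_pos: [0.5239, 0.3684, 0.0809]
ee_rot: [3.138, -0.067, -0.011]
contact_force: [0.3, 0.5, 0.1]
width: 0.115
grip_force: 49.1
```

Run:
```python
from w import *
d=cam('wrist');cv2.imwrite('pics/w3.png',d['frame'][:,:,::-1])
print(place('flat',-.031,.010,89.8,-.1), robot.state()['ee_pos'])
```

```text
(array([0.5256, 0.3705]), (array([ 1. , -1.9, 72.3]), np.float64(0.0))) [0.52481361 0.36879843 0.08235021]
```

View pics/w3.png

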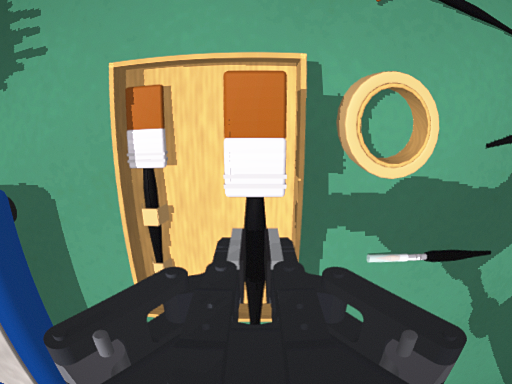

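The brush (255,130) is parallel to the tray and beside the sample (147,125), clear of the walls.

Emit:
carry_out([
  [5,1,-1,40,0,0,0],
  [5,1,-1,60,0,0,0],
  [5,1,-1,70,0,0,0],
  [5,1,-1,72,0,0,0],
  [5,1,-1,72,0,0,0],
  [24,1,-1,72,0,0,0],
  [24,1,-1,72,0,0,0],
  [24,1,-1,72,0,0,0],
  [24,1,-1,40,0,0,0],
  [24,1,-1,0,0,0,0],
  [24,1,-1,-30,0,0,0],
  [24,1,-1,-30,0,0,0],
])

```text
clock: 9.9
ee_pos: [0.5297, 0.3717, 0.1188]
ee_rot: [-3.138, 0.068, -0.009]
contact_force: [0.0, 0.4, -0.3]
width: 0.239
grip_force: 0.0
```

Run:
```python
from w import *
d=cam('wrist');cv2.imwrite('pics/w4.png',d['frame'][:,:,::-1])
print(plan(.582,.0732,.11,12), robot.state()['ee_pos'])
```

```text
(array([ 66.5, 295.2,   6.2]), np.float64(-104.5)) [0.52834569 0.37097577 0.11639488]
```

View pics/w4.png

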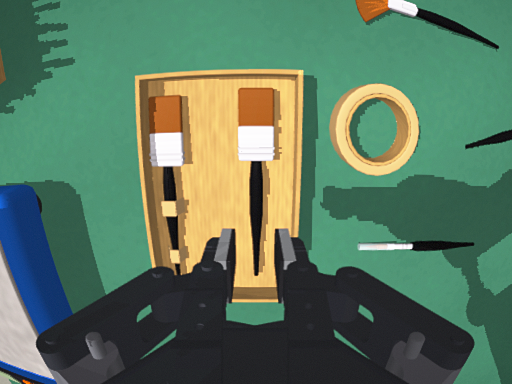

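The flat-large brush lies flat in its tray at (256,180), parallel to the sample. Next is flat-small.

Emit:
carry_out([
  [60,66,295,6,0,0,-104.5],
  [60,66,295,6,0,0,-104.5],
  [60,66,295,6,0,0,-104.5],
  [60,66,295,6,0,0,-104.5],
  [60,66,295,6,0,0,-104.5],
  [60,66,295,6,0,0,-104.5],
  [60,66,295,6,0,0,-104.5],
  [60,66,295,6,0,0,-104.5],
  [60,66,295,6,0,0,-104.5],
  [60,66,295,6,0,0,-104.5],
  [60,66,295,46,0,0,-104.5],
  [60,66,295,46,0,0,-104.5],
])

```text
clock: 11.45
ee_pos: [0.5764, 0.0734, 0.0644]
ee_rot: [-1.972, -2.435, 0.009]
contact_force: [-0.3, 0.6, -0.3]
width: 0.597
grip_force: 0.0
```

Run:
```python
from w import *
print(plan(.582,.0732,.0045,12), robot.state()['ee_pos'])
```

```text
(array([-1.5,  6. , 59.8]), np.float64(0.0)) [0.57640647 0.07339902 0.06439838]
```

Emit:
carry_out([
  [60,-1,4,40,0,0,0],
  [60,-1,4,60,0,0,0],
  [60,-1,4,60,0,0,0],
  [5,-1,4,60,0,0,0],
  [5,-1,4,60,0,0,0],
  [5,-1,4,60,0,0,0],
  [5,-1,4,60,0,0,0],
  [5,-1,4,60,0,0,0],
  [5,-1,4,60,0,0,0],
  [5,-1,4,10,0,0,0],
  [5,-1,4,-40,0,0,0],
  [5,-1,4,-40,0,0,0],
])

```text
clock: 12.95
ee_pos: [0.5887, 0.0727, 0.1148]
ee_rot: [1.971, 2.435, 0.009]
contact_force: [0.7, -0.3, -0.8]
width: 0.094
grip_force: 48.8
```

Run:
```python
from w import *
print(place('flat',.008,.08,-78,12), robot.state()['ee_pos'])
```

```text
(array([0.5274, 0.4095]), (array([342.3,   9.8,  33.9]), np.float64(-75.4))) [0.58870163 0.07270092 0.11482935]
```

Run:
```python
from w import *
d=cam('wrist');cv2.imwrite('pics/w5.png',d['frame'][:,:,::-1])
for i in range(3): print(robot.state()['ee_pos'],robot.state()['joint_positions']);cam('wrist')
print(place('flat',.008,.08,-78,12))
```

```text
[0.58667158 0.07281329 0.11188961] [-8.07424310e-02  3.12711232e-01  1.66164779e+00 -2.17453042e-05
  1.16198686e+00 -2.90487050e-01]
[0.58503869 0.07294941 0.10969769] [-8.07484251e-02  3.14699709e-01  1.66391860e+00  4.81388842e-06
  1.16201423e+00 -2.90491246e-01]
[0.58407136 0.07300226 0.10832468] [-8.07931324e-02  3.16079976e-01  1.66518069e+00  6.26972297e-06
  1.16205151e+00 -2.90452873e-01]
(array([0.5274, 0.4095]), (array([340.8,  15.1,  27.9]), np.float64(-75.4)))
```

View pics/w5.png

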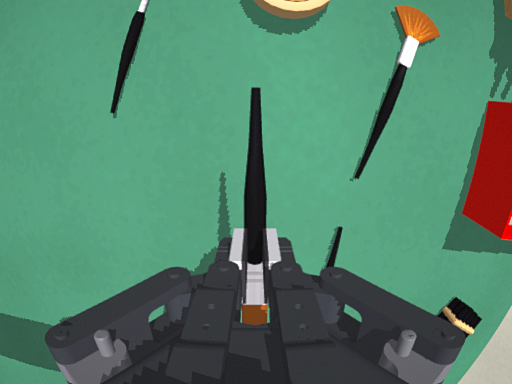

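The flat-small brush is held straight, with its tail at (256,88).

Emit:
carry_out([
  [5,60,10,0,0,0,-10],
  [5,341,16,0,0,0,-75.4],
  [5,341,16,0,0,0,-75.4],
  [5,341,16,0,0,0,-75.4],
  [5,341,16,0,0,0,-75.4],
  [5,341,16,0,0,0,-75.4],
  [5,341,16,0,0,0,-75.4],
  [5,341,16,0,0,0,-75.4],
  [5,341,16,0,0,0,-75.4],
  [5,341,16,20,0,0,-75.4],
  [5,341,16,20,0,0,-75.4],
  [5,341,16,20,0,0,-75.4],
])

```text
clock: 14.65
ee_pos: [0.5293, 0.4094, 0.0887]
ee_rot: [-0.072, -3.14, 0.001]
contact_force: [0.4, 0.6, 0.5]
width: 0.096
grip_force: 48.9
```

Run:
```python
from w import *
d=cam('wrist');cv2.imwrite('pics/w6.png',d['frame'][:,:,::-1]);cam('wrist');cam('wrist')
print(robot.state()['ee_pos'],place('flat',.008,.010,-78,12))
a=world(d,[256,88],robot.state()['ee_pos'][2]+.002)[0];print('tail',a)
```

```text
[0.52993737 0.40991368 0.08983629] (array([0.5274, 0.4095]), (array([ 2.6, -0.6, 79.8]), np.float64(-0.0)))
tail [0.45004796 0.41342204 0.09183629]
```

View pics/w6.png

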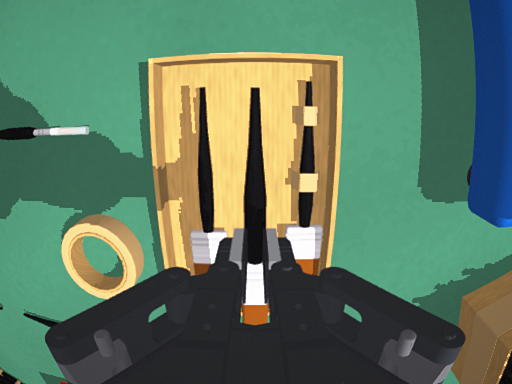

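The flat-small brush (256,170) hangs midway between the two others, parallel to them, so I lower it.

Emit:
carry_out([
  [5,2,0,40,0,0,0],
  [5,2,0,65,0,0,0],
  [5,2,0,76,0,0,0],
  [5,2,0,80,0,0,0],
  [5,2,0,80,0,0,0],
  [24,2,0,80,0,0,0],
  [24,2,0,80,0,0,0],
  [24,2,0,80,0,0,0],
  [24,2,0,50,0,0,0],
  [24,2,0,0,0,0,0],
  [24,2,0,-20,0,0,0],
  [24,2,0,-20,0,0,0],
])

```text
clock: 16.3
ee_pos: [0.5286, 0.4104, 0.1108]
ee_rot: [0.071, 3.138, 0.002]
contact_force: [0.3, -0.4, -0.7]
width: 0.24
grip_force: 0.0
```

Run:
```python
from w import *
d=cam('wrist');cv2.imwrite('pics/w7.png',d['frame'][:,:,::-1]);cam('wrist');cam('wrist')
print(robot.state()['ee_pos'],plan(.4573,.1905,.07,-5.6))
```

```text
[0.52619177 0.4091023  0.10664096] (array([  58.8, -221.4,   37.3]), np.float64(93.0))
```

View pics/w7.png

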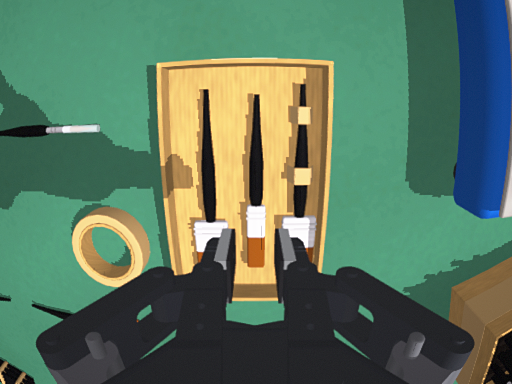

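Both flat brushes lie in their tray, at (208,160) and (256,180). Next is round-small.

Emit:
carry_out([
  [60,59,-221,0,0,0,93],
  [60,59,-221,0,0,0,93],
  [60,59,-221,0,0,0,93],
  [60,59,-221,0,0,0,93],
  [60,59,-221,0,0,0,93],
  [60,59,-221,0,0,0,93],
  [60,59,-221,0,0,0,93],
  [60,59,-221,0,0,0,93],
  [60,59,-221,0,0,0,93],
  [60,59,-221,37,0,0,93],
  [60,59,-221,37,0,0,93],
  [60,59,-221,37,0,0,93],
])

```text
clock: 17.95
ee_pos: [0.4583, 0.1917, 0.0721]
ee_rot: [-2.326, -2.11, 0.002]
contact_force: [0.9, 0.4, 0.0]
width: 0.602
grip_force: 0.0
```

Run:
```python
from w import *
cam('wrist');cam('wrist')
print(robot.state()['ee_pos'],plan(.4573,.1905,.005,-5.6))
```

```text
[0.45938028 0.19188518 0.07322305] (array([-1.6, -2. , 68.2]), np.float64(0.0))
```

Emit:
carry_out([
  [60,-1,-1,45,0,0,0],
  [60,-1,-1,67,0,0,0],
  [60,-1,-1,67,0,0,0],
  [5,-1,-1,67,0,0,0],
  [5,-1,-1,67,0,0,0],
  [5,-1,-1,67,0,0,0],
  [5,-1,-1,67,0,0,0],
  [5,-1,-1,67,0,0,0],
  [5,-1,-1,20,0,0,0],
  [5,-1,-1,-30,0,0,0],
  [5,-1,-1,-30,0,0,0],
  [5,-1,-1,-30,0,0,0],
])

```text
clock: 19.55
ee_pos: [0.4572, 0.1908, 0.102]
ee_rot: [-2.327, -2.11, 0.0]
contact_force: [-0.2, -0.0, -0.9]
width: 0.112
grip_force: 49.0
```

Run:
```python
from w import *
d=cam('wrist');cv2.imwrite('pics/w8.png',d['frame'][:,:,::-1]);cam('wrist');cam('wrist')
print(robot.state()['ee_pos'],place('round',-.031,.08,84.4,-5.6))
```

```text
[0.45625155 0.19063614 0.10067074] (array([ 0.5042, -0.2747]), (array([-458.4,   93.1,   20.8]), np.float64(82.1)))
```

View pics/w8.png

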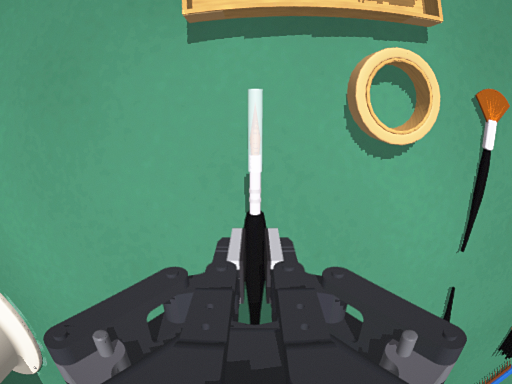

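The round-small brush is held straight, with its tube tip at (256,90).

Emit:
carry_out([
  [5,-60,10,0,0,0,10],
  [5,-458,93,0,0,0,82],
  [5,-458,93,0,0,0,82],
  [5,-458,93,0,0,0,82],
  [5,-458,93,0,0,0,82],
  [5,-458,93,0,0,0,82],
  [5,-458,93,0,0,0,82],
  [5,-458,93,0,0,0,82],
  [5,-458,93,0,0,0,82],
  [5,-458,93,0,0,0,82],
  [5,-458,93,20,0,0,82],
  [5,-458,93,20,0,0,82],
])

```text
clock: 21.2
ee_pos: [0.5042, -0.2714, 0.0803]
ee_rot: [-3.137, -0.07, 0.006]
contact_force: [1.1, -0.0, 0.2]
width: 0.114
grip_force: 49.0
```

Run:
```python
from w import *
d=cam('wrist');cv2.imwrite('pics/w9.png',d['frame'][:,:,::-1]);cam('wrist');cam('wrist')
print(robot.state()['ee_pos'],place('round',-.031,.010,84.4,-5.6))
print(world(d,[256,90],robot.state()['ee_pos'][2]+.002)[0])
```

```text
[ 0.50582632 -0.27338779  0.08281194] (array([ 0.5042, -0.2747]), (array([-1.7,  1.2, 72.8]), np.float64(0.2)))
[ 0.58337442 -0.26883552  0.08481194]
```

View pics/w9.png

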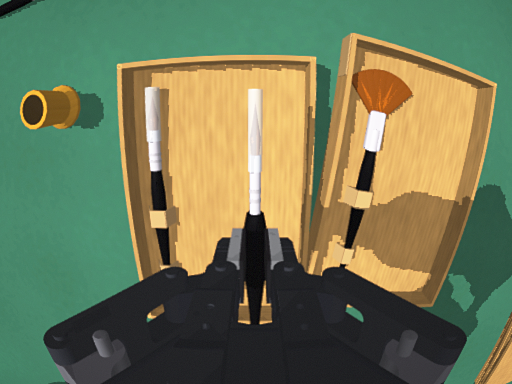

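The round-small brush (256,150) is over the free floor of the round tray, parallel to the sample (155,150), so I lower it.

Emit:
carry_out([
  [5,-1,1,40,0,0,0],
  [5,-1,1,60,0,0,0],
  [5,-1,1,70,0,0,0],
  [5,-1,1,73,0,0,0],
  [5,-1,1,73,0,0,0],
  [24,-1,1,73,0,0,0],
  [24,-1,1,73,0,0,0],
  [24,-1,1,73,0,0,0],
  [24,-1,1,40,0,0,0],
  [24,-1,1,0,0,0,0],
  [24,-1,1,-30,0,0,0],
  [24,-1,1,-30,0,0,0],
])

```text
clock: 22.85
ee_pos: [0.5063, -0.2765, 0.1153]
ee_rot: [3.137, 0.066, 0.007]
contact_force: [0.3, -0.2, 0.2]
width: 0.241
grip_force: 0.0
```

Run:
```python
from w import *
cam('wrist');cam('wrist')
print(robot.state()['ee_pos'],plan(.685,-.0375,.07,4.5))
```

```text
[ 0.50427014 -0.27478505  0.11163948] (array([ 190.6, -229.4,   41.7]), np.float64(-92.1))
```

Emit:
carry_out([
  [60,191,-229,0,0,0,-92],
  [60,191,-229,0,0,0,-92],
  [60,191,-229,0,0,0,-92],
  [60,191,-229,0,0,0,-92],
  [60,191,-229,0,0,0,-92],
  [60,191,-229,0,0,0,-92],
  [60,191,-229,0,0,0,-92],
  [60,191,-229,0,0,0,-92],
  [60,191,-229,0,0,0,-92],
  [60,191,-229,42,0,0,-92],
  [60,191,-229,42,0,0,-92],
  [60,191,-229,42,0,0,-92],
])

```text
clock: 24.45
ee_pos: [0.6855, -0.0381, 0.07]
ee_rot: [-2.134, -2.305, 0.001]
contact_force: [0.4, 0.1, 1.0]
width: 0.601
grip_force: 0.0
```

Run:
```python
from w import *
cam('wrist');cam('wrist')
print(robot.state()['ee_pos'],plan(.685,-.0375,.005,4.5))
```

```text
[ 0.68672006 -0.03842641  0.07178632] (array([ 1.1, -1.8, 66.8]), np.float64(-0.1))
```

Emit:
carry_out([
  [60,1,-1,45,0,0,0],
  [60,1,-1,66,0,0,0],
  [60,1,-1,66,0,0,0],
  [5,1,-1,66,0,0,0],
  [5,1,-1,66,0,0,0],
  [5,1,-1,66,0,0,0],
  [5,1,-1,66,0,0,0],
  [5,1,-1,66,0,0,0],
  [5,1,-1,20,0,0,0],
  [5,1,-1,-35,0,0,0],
  [5,1,-1,-35,0,0,0],
  [5,1,-1,-35,0,0,0],
])

```text
clock: 26.05
ee_pos: [0.6844, -0.0372, 0.105]
ee_rot: [-2.134, -2.305, 0.0]
contact_force: [-1.0, -0.4, -0.3]
width: 0.116
grip_force: 49.5
```

Run:
```python
from w import *
cam('wrist');cam('wrist')
print(robot.state()['ee_pos'],place('round',.008,.08,-85.5,4.5))
```

```text
[ 0.68327755 -0.03699622  0.10310987] (array([ 0.5027, -0.2357]), (array([-184.3, -195.3,   23.6]), np.float64(-87.9)))
```

Emit:
carry_out([
  [5,-20,-20,0,0,0,-10],
  [5,-184,-195,0,0,0,-88],
  [5,-184,-195,0,0,0,-88],
  [5,-184,-195,0,0,0,-88],
  [5,-184,-195,0,0,0,-88],
  [5,-184,-195,0,0,0,-88],
  [5,-184,-195,0,0,0,-88],
  [5,-184,-195,0,0,0,-88],
  [5,-184,-195,0,0,0,-88],
  [5,-184,-195,0,0,0,-88],
  [5,-184,-195,20,0,0,-88],
  [5,-184,-195,20,0,0,-88],
])

```text
clock: 27.65
ee_pos: [0.5028, -0.2345, 0.083]
ee_rot: [0.064, -3.137, -0.005]
contact_force: [-0.4, -0.1, -0.9]
width: 0.115
grip_force: 49.5
```

Run:
```python
from w import *
d=cam('wrist');cv2.imwrite('pics/w10.png',d['frame'][:,:,::-1]);cam('wrist');cam('wrist')
print(robot.state()['ee_pos'],place('round',.008,.010,-85.5,4.5))
```

```text
[ 0.50455852 -0.23581137  0.08558519] (array([ 0.5027, -0.2357]), (array([ 1.9,  0.2, 75.6]), np.float64(0.1)))
```

View pics/w10.png

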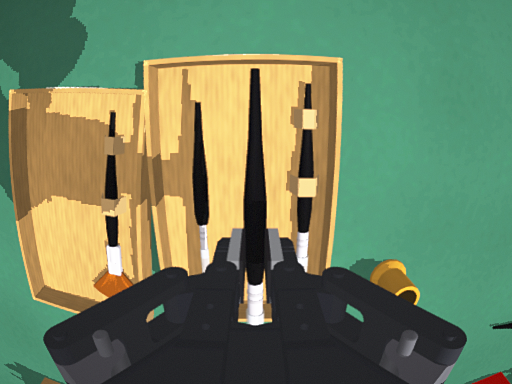

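The round-large brush (256,170) is between the placed small one (200,165) and the sample (306,165), so I lower it.

Emit:
carry_out([
  [5,2,0,40,0,0,0],
  [5,2,0,62,0,0,0],
  [5,2,0,72,0,0,0],
  [5,2,0,75,0,0,0],
  [5,2,0,75,0,0,0],
  [24,2,0,75,0,0,0],
  [24,2,0,75,0,0,0],
  [24,2,0,75,0,0,0],
  [24,2,0,40,0,0,0],
  [24,2,0,0,0,0,0],
  [24,2,0,-30,0,0,0],
  [24,2,0,-30,0,0,0],
])

```text
clock: 29.3
ee_pos: [0.5042, -0.2372, 0.1183]
ee_rot: [-0.066, 3.136, -0.006]
contact_force: [0.5, 1.1, 0.0]
width: 0.241
grip_force: 0.0
```

Run:
```python
from w import *
cam('wrist');cam('wrist')
print(robot.state()['ee_pos'],plan(.6925,.186,.07,-9.2))
```

```text
[ 0.50213689 -0.23564299  0.11477299] (array([-208. ,  413.2,   44.8]), np.float64(101.6))
```

Emit:
carry_out([
  [60,-208,413,0,0,0,101.6],
  [60,-208,413,0,0,0,101.6],
  [60,-208,413,0,0,0,101.6],
  [60,-208,413,0,0,0,101.6],
  [60,-208,413,0,0,0,101.6],
  [60,-208,413,0,0,0,101.6],
  [60,-208,413,0,0,0,101.6],
  [60,-208,413,0,0,0,101.6],
  [60,-208,413,0,0,0,101.6],
  [60,-208,413,0,0,0,101.6],
  [60,-208,413,44,0,0,101.6],
  [60,-208,413,44,0,0,101.6],
])

```text
clock: 30.9
ee_pos: [0.688, 0.1851, 0.0643]
ee_rot: [-2.386, -2.032, 0.016]
contact_force: [-0.3, 0.9, 0.1]
width: 0.603
grip_force: 0.0
```

Run:
```python
from w import *
cam('wrist');cam('wrist');cam('wrist')
print(robot.state()['ee_pos'],plan(.6925,.186,.005,-9.2))
```

```text
[0.69307616 0.18555135 0.07172408] (array([ 0.3, -0.7, 66.7]), np.float64(0.0))
```

Emit:
carry_out([
  [60,0,-1,45,0,0,0],
  [60,0,-1,66,0,0,0],
  [60,0,-1,66,0,0,0],
  [5,0,-1,66,0,0,0],
  [5,0,-1,66,0,0,0],
  [5,0,-1,66,0,0,0],
  [5,0,-1,66,0,0,0],
  [5,0,-1,66,0,0,0],
  [5,0,-1,20,0,0,0],
  [5,0,-1,-35,0,0,0],
  [5,0,-1,-35,0,0,0],
  [5,0,-1,-35,0,0,0],
])

```text
clock: 32.55
ee_pos: [0.6916, 0.1857, 0.1061]
ee_rot: [-2.392, -2.036, 0.001]
contact_force: [0.2, 0.4, -0.1]
width: 0.111
grip_force: 48.9
```

Run:
```python
from w import *
cam('wrist');cam('wrist')
print(robot.state()['ee_pos'],place('fan',-.028,.08,80.8,-9.2))
```

```text
[0.6904156  0.18558097 0.10397416] (array([ 0.5183, -0.4179]), (array([-623.2,  -73.5,   24.9]), np.float64(85.8)))
```

Emit:
carry_out([
  [5,-50,-5,0,0,0,8],
  [5,-110,-12,0,0,0,16],
  [5,-623,-73,0,0,0,85.8],
  [5,-623,-73,0,0,0,85.8],
  [5,-623,-73,0,0,0,85.8],
  [5,-623,-73,0,0,0,85.8],
  [5,-623,-73,0,0,0,85.8],
  [5,-623,-73,0,0,0,85.8],
  [5,-623,-73,0,0,0,85.8],
  [5,-623,-73,0,0,0,85.8],
  [5,-623,-73,0,0,0,85.8],
  [5,-623,-73,10,0,0,85.8],
])

```text
clock: 34.15
ee_pos: [0.52, -0.4182, 0.0954]
ee_rot: [-3.138, 0.139, 0.0]
contact_force: [0.6, 0.9, -0.6]
width: 0.118
grip_force: 49.0
```

Run:
```python
from w import *
for i in range(4): cam('wrist')
d=cam('wrist');cv2.imwrite('pics/w11.png',d['frame'][:,:,::-1])
print(robot.state()['ee_pos'],place('fan',-.028,.010,80.8,-9.2))
```

```text
[ 0.52092675 -0.41561715  0.09568848] (array([ 0.5183, -0.4179]), (array([-2.4,  2.6, 85.7]), np.float64(0.1)))
```

View pics/w11.png

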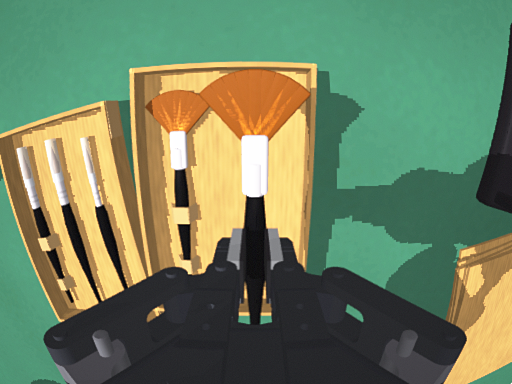

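The fan brush (256,150) is parallel to the sample (178,170). The round tray at (70,220) holds its two brushes properly. I lower the fan.

Emit:
carry_out([
  [5,-2,3,40,0,0,0],
  [5,-2,3,68,0,0,0],
  [5,-2,3,80,0,0,0],
  [5,-2,3,85,0,0,0],
  [5,-2,3,85,0,0,0],
  [24,-2,3,85,0,0,0],
  [24,-2,3,85,0,0,0],
  [24,-2,3,85,0,0,0],
  [24,-2,3,50,0,0,0],
  [24,-2,3,0,0,0,0],
  [24,-2,3,-60,0,0,0],
  [24,-2,3,-100,0,0,0],
])

```text
clock: 35.9
ee_pos: [0.5188, -0.4213, 0.2002]
ee_rot: [3.136, -0.137, 0.005]
contact_force: [0.3, 0.3, 0.7]
width: 0.234
grip_force: 0.0
```

Emit:
carry_out([
  [24,-100,0,-80,0,0,0],
  [24,-100,0,-80,0,0,0],
  [24,-100,0,-80,0,0,0],
  [24,-100,0,-80,0,0,0],
  [24,-100,0,-80,0,0,0],
])

```text
clock: 36.52
ee_pos: [0.4188, -0.4111, 0.2744]
ee_rot: [-3.136, 0.135, 0.002]
contact_force: [0.0, -0.0, 0.1]
width: 0.242
grip_force: 0.0
```

Run:
```python
from h import *
d=cam('side')
f=d['frame'][:,:,::-1]
a=cv2.resize(f[110:190,90:200],(440,320),interpolation=2);b=cv2.resize(f[215:375,245:435],(760,640)[0:2],interpolation=2)
b=cv2.resize(b,(380,320));cv2.imwrite('pics/fin.png',np.hstack([a[:,:400],b]))
```

```text
(no output)
```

View pics/fin.png

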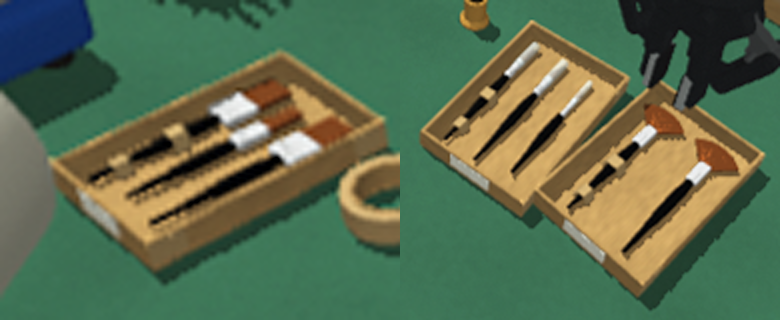

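All five brushes lie flat beside their samples: the flat ones at (230,160), the round ones at (530,110), and the fan at (680,200).

```bash
python3 -c "
from cell import robot
print(robot.sign_off())"
```

```text
the job is handed in; nothing more can be done
None
```

All five brushes are in their matching trays, lengthwise beside the samples with heads the same way, and the job is handed in at about 37 s; I checked the placing by eye only, the tape and cup were never touched by plan, and no verdict came back.

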